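# Present the finished plate at the plate reader

## Robot

A 7-joint arm with a two-finger parallel gripper is mounted at the origin on the work surface. World frame = base frame: x ahead of the robot, y to its left, z up, the work surface at z = 0. Lengths are in m, angles in degrees, forces in N, time in s.
With the tool pointing down it reaches from about 0.425 to 0.875 m from the base axis. Payload 4.7 kg.
Tool frame: the origin (TCP) lies midway between the tips of the shut fingers; the grasp point (between the pads) lies 19 mm behind it; z points along the fingers, y is the line along which they close (so a half turn about z gives the same grasp; the last joint's range is limited). The gripper opens to 87 mm and grips with 3 to 60 N. Pads are 19 mm wide; open, the fingers measure 117 mm over their backs; the gripper's body (75 mm by 190 mm) begins 51 mm behind the grasp point.
Start: joints at [-66.858, 18.392, -4.016, 83.108, 1.295, 78.541, -3.26], TCP at [0.247, 0.601, 0.223] pointing down, gripper open.
Joint ranges: [-163.93, 163.93], [-17.29, 119.83], [-79.2, 71.16], [3.27, 140.29], [-89.18, 269.18], [5.43, 117.66], [-154.24, 154.24]. Speed limits (degrees/s): [147.25, 147.25, 180, 180, 180, 180, 180].

## Interface

Orientations are given as [roll, pitch, yaw] about the fixed x, y, z axes, in that order (R = Rz(yaw) Ry(pitch) Rx(roll)).
In Python, from cell import env, viewer, boxes_of, masks_of gives the robot as it stands. The module is installed in compiled form; this text tells all that it offers.
- The arm moves only by the tool apply_moves, never from a script. Its argument "moves" is a list of rows, each a list of 7 numbers: the shift along the tool's x, y, z scaled (see below), then the turn, a rotation vector about the tool's x, y, z scaled (see below), then the opening, from 0 (shut) to 1 (fully open). A call has 1 to 20 rows; each row is the pose to reach, as a shift and turn from the pose commanded when the call began, along the tool's axes at that moment; what a row does not reach only later rows make up. The controller multiplies each number of a shift by 0.2 m and each number of a turn by 1.5 rad. A row lasts 1/10 s, in which the tool goes at most 50 mm and 8.59 degrees, less where a joint would pass 70% of its speed; a pose out of reach is approached as far as the arm can. A call with a number of a shift or a turn outside -1 to 1 is refused whole. A call with a gripper value outside its range is refused whole. The fingers move at their own pace and stop on an object; "grip_force" is the grip in N (left out, the last holds). Time passes only in rows, so rows that repeat a pose let the fingers close. It gives the time, the measured TCP pose, the force, the opening and the grip force at its end, in the units of the state.
- env.get_obs(): the state, without advancing time (a new reading comes with each control period).
- viewer.read_camera(name): name is "scene" or "top"; returns the picture (420x560x3 uint8, red, green, blue); there is no depth.
- viewer.get_calibration(name): a dict with "fov_y" (degrees; the focal length in pixels is half the picture's height over the tangent of half this angle, whatever the lens; pixels are square), "cx", "cy" (the principal point, pixels), "position" and "orientation" of the camera in the world. Camera axes: x right, y up, looking along -z (the intrinsics and any distortion apply to the point x, -y, -z); pixel columns grow to the right and rows downward; lengths in m; the calibration is good to about 2 mm. A picture is of the moment at which its call begins. get_calibration takes no time and is no camera call.
- env.sign_off(): hands the job in; it is judged then, once.
Trained networks look in the newest picture that a camera, given by its name, has taken for a name from the list of things; names that differ only in an ending like _2 or _b are one class to them, and where a whole thing is asked for, a point or a joint stands for the part that bears it (a point fixed in the world has none). Each returns a list of dicts, best first, with "conf" (0 to 1); they miss things now and then, are a little off and sometimes report something else, mostly with a low value. They report only what shows in the picture. A call takes as long as a camera call.
- boxes_of(camera, target): "location" ([column, row] in pixels, amid what is visible of it).
- masks_of(camera, target): "pixels" (420x560 bool, what is visible of it) and "location" ([column, row] in pixels, amid what is visible of it).
The state is a dict: "time_s": time; "qpos": joint angles; "joint_velocities": joint speeds; "effort": joint torques, N m; "tool_pos": TCP position; "tool_rot": TCP orientation; "force": force on the tool from outside, world axes, zero at the start; "wrist_torque": the same for the moment, N m; "grip_width": finger opening in m; "grasp_force": force on a finger pad.
Only numpy, scipy, OpenCV 4.12 (cv2) and the standard library are available. Lean on these libraries where they do the work, as an engineer would, in place of code of your own. Each camera call takes 0.05 s, during which the arm holds its last target. There are 200 camera calls.

## Task

Only one carrier may stand open at a time, so first push the narrow cuvette carrier, left standing open, fully home into its photometer. Then hook a fingertip behind the upright lip of the wide carrier of the plate reader next to it and draw that carrier all the way out to its stop, with the microplate riding along seated in its pocket. Do not touch or lift the plate, leave everything else on the bench as it is, and finish clear of everything.

Things in the scene. Friction and masses are not known exactly. Their poses are not given: they have to be found in the camera images.
- reader: low white plate reader, fixed to the bench: 220 wide (y), 300 deep (x), 72 high over the front 120, 110 high behind that. Origin: foot of the middle of its front face, on the bench. Its x axis points into the instrument (away from the operator), z up; carriers come out along -x. It may stand left or right of the photometer, turned a little
- plate_carrier (a joint): wide grey carrier of the plate reader, sliding level on rails: 0 = home (at the start), 0.105 = drawn out to its hard stop, along the reader's -x, in m. Stays where it is left; about 1.5 N of friction
- plate_lip (a point): middle of the top edge of the wide carrier's upright lip (moves with it; axes as the reader's). Lip: wall 140 wide (y), 6 thick (x, point at mid thickness), top 42 above the bench. Behind it (+x) an open finger well from 3 to 47 behind this point, 140 wide, floor 28 below the lip's top; then a 7 high wall and the plate. Home, the reader's front face is 49 behind this point
- plate_pocket (a point): centre of the floor of the plate pocket in the wide carrier, 96 behind the lip, 14 above the bench, moves with the carrier
- plate: white 24-well microplate, 85.5 (x) x 127.8 (y) x 14.4 high, 70 g, loose in the pocket of the wide carrier with 2 to 3 play, its walls 7 high; hidden inside the reader at the start. Origin: centre of its underside
- photometer: low white cuvette photometer, fixed to the bench: 150 wide (y), 280 deep (x), 72 high over the front 120, 110 high behind that. Origin: foot of the middle of its front face; axes as for the reader
- cuvette_carrier (a joint): narrow grey carrier of the photometer with a black block of cuvettes: 0 = fully home (hard stop), 0.10 = right out, along the photometer's -x, in m. Starts 0.045 to 0.09 open. Stays where it is left; about 1.5 N of friction
- cuvette_lip (a point): middle of the top edge of the narrow carrier's upright lip (moves with it; axes as the photometer's). Lip: wall 70 wide (y), 6 thick (x, point at mid thickness), top 42 above the bench; its plain front (-x) can be pushed. Behind it an open well, floor 28 below the lip's top; the black cuvette block starts 54 behind this point. Home, the front face is 49 behind this point
- spare_plate: bystander: another 24-well microplate, same size, on the bench. Origin: centre of its underside, as for all bystanders
- reagent_bottle: bystander: amber bottle 40 across, 85 high, in front of and between the two instruments
- tube_rack: bystander: white tube rack 60 x 100, 46 high
- spray_bottle: bystander: white spray bottle 72 across, 211 high
- tip_box: bystander: pipette tip box 82 x 117, 58 high, on the bench
- calculator: bystander: flat black calculator 75 x 145, 15 high
- dish_stack: bystander: stack of three round dishes 92 across, 45 high

How it is judged:
By the outcome, as a careful person would: the job done as asked, in the order asked, and still so for the second after the job is handed in, with the robot touching nothing.
It also fails if it takes over 50 s, if anything falls off the work surface, if the arm or the gripper's body presses on something with over 40 N, if the wrist force passes 120 N, or if a joint passes its speed limit or range.

## Working session

There is one attempt and no reset: what is moved stays moved. The work goes in short steps, Python scripts to look and compute and a tool call to move; the robot and the scene stay as the last step left them, time stands still between calls to the robot, and variables do not carry over. Pictures are saved under pics/ and viewed, at most 10 in all, crops included, and the job is handed in when it is done.

Besides the shell and the picture viewer there is one more tool, called after "Request:" as name(argument=value, ...), one argument or row to a line, values as JSON. apply_moves: Moves the arm, as the interface text tells. Shifts and turns lie within -1 to 1; 1 stands for 0.2 m of shift or 1.5 rad of turn. Its arguments: {"type":"object","properties":{"moves":{"type":"array","items":{"type":"array","items":{"type":"number","minimum":-1,"maximum":1}}},"grip_force":{"type":"number"}},"required":["moves"]}

```bash
mkdir -p pics; cat > h.py <<'E'
import numpy as np, cv2
from cell import env, viewer, boxes_of, masks_of
from scipy.spatial.transform import Rotation as R
E
python3 - <<'E'
from h import *
for c in("scene","top"):
    im=viewer.read_camera(c); cv2.imwrite(f"pics/{c}0.png",im[:,:,::-1]); print(c,viewer.get_calibration(c))
    for t in("reader","photometer","plate_lip","cuvette_lip","reagent_bottle","plate_carrier","cuvette_carrier"):
        print(t,[(np.round(b["location"],1).tolist(),round(b["conf"],2)) for b in boxes_of(c,t)[:2]])
print(env.get_obs())
E
```

```text
scene {'fov_y': 56.70959833288589, 'cx': 280.0578398505204, 'cy': 213.69769539277115, 'position': array([ 1.0822459 , -0.24947864,  0.89479311]), 'orientation': array([36.59726021, -0.08682478, 63.17499765])}
reader [([389.5, 272.4], 0.88), ([239.1, 186.3], 0.18)]
photometer [([255.2, 349.2], 0.93)]
plate_lip [([337.1, 224.4], 0.62), ([290.2, 163.2], 0.2)]
cuvette_lip [([216.7, 275.4], 0.79), ([336.8, 223.2], 0.74)]
reagent_bottle [([269.1, 224.6], 0.87)]
plate_carrier [([333.9, 225.0], 0.59), ([217.5, 277.7], 0.24)]
cuvette_carrier [([216.1, 278.9], 0.71)]
top {'fov_y': 54.6693666346305, 'cx': 282.9294901593597, 'cy': 210.12326581900538, 'position': array([0.313836  , 0.04929924, 1.08897209]), 'orientation': array([ 1.08801472e+01,  6.00936264e-02, -9.03614565e+01])}
reader [([230.4, 113.7], 0.65), ([455.5, 232.6], 0.4)]
photometer [([367.1, 106.9], 0.82)]
plate_lip [([243.3, 175.4], 0.69)]
cuvette_lip [([366.3, 170.5], 0.96), ([236.7, 172.4], 0.69)]
reagent_bottle [([303.3, 206.3], 0.71)]
plate_carrier [([236.1, 170.7], 0.82)]
cuvette_carrier [([367.9, 170.7], 0.74), ([306.2, 264.9], 0.72)]
{'time_s': 0.8, 'qpos': array([-66.85758447,  18.39020048,  -4.01781503,  83.10629153,
         1.29417772,  78.53977955,  -3.26259005]), 'joint_velocities': array([-0.03699664, -0.00558691,  0.03758325, -0.02576245,  0.09598711,
       -0.03844924,  0.1062394 ]), 'effort': array([-2.72611933e-04, -4.91038013e+01, -4.03012745e-01, -3.12760806e+01,
       -6.37635123e-02,  3.33209813e-02,  2.08180694e-05]), 'tool_pos': array([0.24702801, 0.60127112, 0.22261736]), 'tool_rot': array([1.79991181e+02, 1.27871002e-03, 1.57665227e+02]), 'force': array([-0.76636678,  0.06042689, -0.02834139]), 'wrist_torque': array([0.01195635, 0.02875338, 0.03814255]), 'grasp_force': 0.0, 'grip_width': 0.08696121399325242}
```

View pics/top0.png

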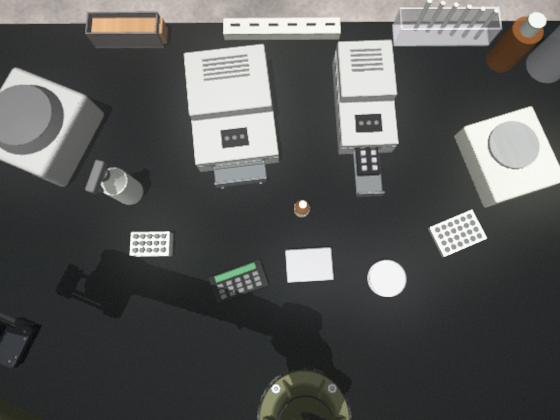

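View pics/scene0.png

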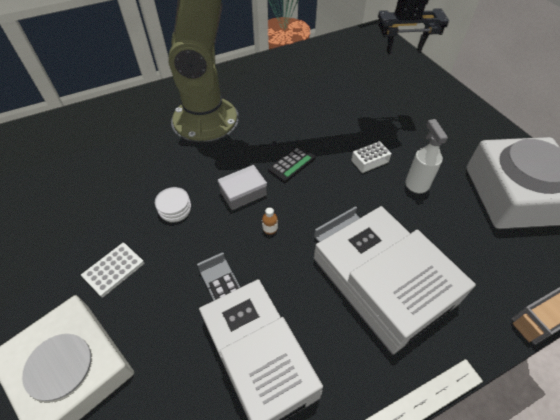

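```bash
python3 - <<'E'
import cv2,numpy as np
t=cv2.imread("pics/top0.png");s=cv2.imread("pics/scene0.png")
a=cv2.resize(t[135:215,185:285],None,fx=4,fy=4,interpolation=2)
b=cv2.resize(t[125:205,325:425],None,fx=4,fy=4,interpolation=2)
c=cv2.resize(s[195:265,300:400],None,fx=4,fy=4,interpolation=2)
d=cv2.resize(s[240:310,190:290],None,fx=4,fy=4,interpolation=2)
m=np.vstack([np.hstack([a,b]),np.hstack([c,d])])
m=np.clip(m.astype(float)*1.6,0,255).astype(np.uint8)
cv2.imwrite("pics/m.png",m)
E
```

```text
(no output)
```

View pics/m.png

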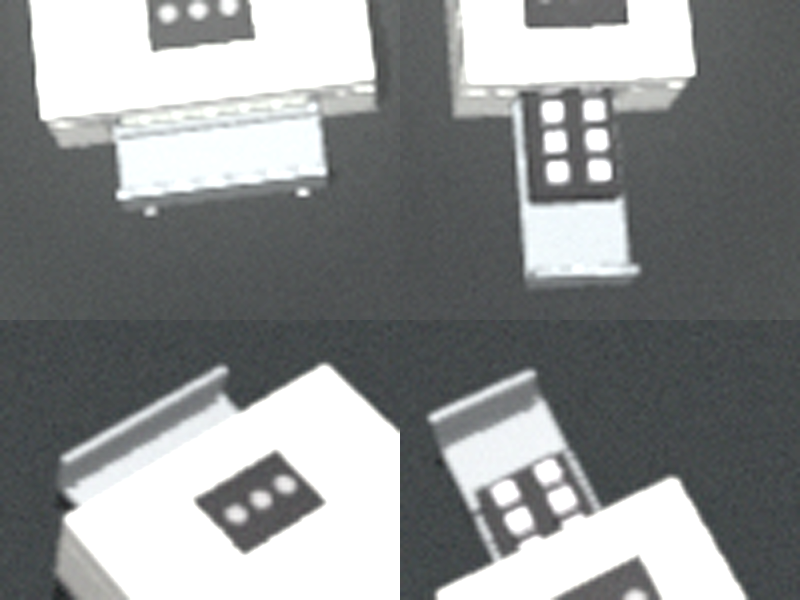

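```bash
cat >> h.py <<'E'
def proj(c,P):
    k=viewer.get_calibration(c); f=210/np.tan(np.radians(k["fov_y"]/2))
    p=R.from_euler("xyz",k["orientation"],degrees=True).inv().apply(np.atleast_2d(P)-k["position"])
    return np.c_[k["cx"]-f*p[:,0]/p[:,2],k["cy"]+f*p[:,1]/p[:,2]]
def ray(c,px,z):
    k=viewer.get_calibration(c); f=210/np.tan(np.radians(k["fov_y"]/2))
    px=np.atleast_2d(px); d=np.c_[(px[:,0]-k["cx"])/f,-(px[:,1]-k["cy"])/f,-np.ones(len(px))]
    d=R.from_euler("xyz",k["orientation"],degrees=True).apply(d); return k["position"]+d*((z-k["position"][2])/d[:,2])[:,None]
E
python3 - <<'E'
from h import *
from scipy.optimize import least_squares
# left (+y) end, right end: lip, then front top corners
D={"reader":(140,220,{"top":[(214.5,183.75),(266.2,180),(195,164.7),(278.4,155.7)],"scene":[(355.5,207.5),(315.5,230),(381.25,206.25),(316.25,244.25)]}),
"photometer":(70,150,{"top":[(356.75,193),(384.25,192.5),(340.5,145.5),(398.25,143.75)],"scene":[(223.75,253.75),(198,263.75),(259.5,279.5),(199.25,308)]})}
for n,(lw,w,o) in D.items():
    def pts(v):
        L=-.049-v[3]
        l=np.array([[L,lw/2e3,.042],[L,-lw/2e3,.042],[0,w/2e3,.072],[0,-w/2e3,.072]])
        return R.from_euler("z",v[2]).apply(l)+[v[0],v[1],0]
    f=lambda v:np.concatenate([(proj(c,pts(v))-np.array(q)+.375).ravel() for c,q in o.items()])
    for c,q in o.items(): 
        print(c,np.round(ray(c,np.array(q)[:2]-.375,.042),3).tolist(),np.round(ray(c,np.array(q)[2:]-.375,.072),3).tolist())
    s=least_squares(f,[.6,0,0,.03],loss="soft_l1")
    v=s.x;print(n,v[:2],np.degrees(v[2]),v[3],"lip",pts(v)[:2].mean(0)); print(np.round(f(v),1))
for t,z in(("reagent_bottle",.08),("dish_stack",.045),("spare_plate",.014),("spray_bottle",.2),("tube_rack",.046),("tip_box",.058)):
    viewer
    for c in("top",):
        b=boxes_of(c,t)
        if b: print(t,ray(c,b[0]["location"],z).round(3),b[0]["conf"])
E
```

```text
top [[0.589, 0.232, 0.042], [0.598, 0.094, 0.042]] [[0.632, 0.278, 0.072], [0.655, 0.061, 0.072]]
scene [[0.591, 0.233, 0.042], [0.606, 0.097, 0.042]] [[0.636, 0.28, 0.072], [0.661, 0.065, 0.072]]
reader [0.64629846 0.17018002] 6.371026071821913 0.0009826515784814394 lip [0.59662449 0.16463362 0.042     ]
[-1.  -0.1 -0.3 -2.3 -0.4 -0.6  0.1 -1.1 -0.1 -0.7 -0.9 -0.3 -0.5 -0.4
 -1.9 -0.2]
top [[0.561, -0.145, 0.042], [0.562, -0.218, 0.042]] [[0.682, -0.102, 0.072], [0.686, -0.254, 0.072]]
scene [[0.565, -0.148, 0.042], [0.563, -0.216, 0.042]] [[0.686, -0.102, 0.072], [0.689, -0.252, 0.072]]
photometer [ 0.68604398 -0.17809016] 1.435403325034006 0.07488599586292874 lip [ 0.56219686 -0.18119349  0.042     ]
[ 0.3 -0.1 -0.8 -0.5  0.3 -0.7 -0.6 -0.6 -0.  -1.3 -0.2  0.2 -0.5 -0.4
 -0.5 -0.3]
reagent_bottle [[ 0.517 -0.003  0.08 ]] 0.71
dish_stack [[ 0.34  -0.204  0.045]] 0.79
spare_plate [[ 0.461 -0.412  0.014]] 0.8
spray_bottle [[0.544 0.433 0.2  ]] 0.7
tube_rack [[0.426 0.395 0.046]] 0.63
tip_box [[ 0.375 -0.007  0.058]] 0.69
```

Request:
apply_moves(
  moves=[
    [-0.96,-0.58,0,0,0,-0.276,0],
    [-0.96,-0.58,0,0,0,-0.276,0],
    [-0.96,-0.58,0,0,0,-0.276,0],
    [-0.96,-0.58,0,0,0,-0.276,0],
    [-0.96,-0.58,0,0,0,-0.276,0],
    [-0.96,-0.58,0,0,0,-0.276,0],
    [-0.96,-0.58,0,0,0,-0.276,0],
  ],
)

```text
time_s: 1.8
tool_pos: [0.3806, 0.421, 0.2229]
tool_rot: [179.9, -0.0, -178.7]
force: [-0.5, 0.7, 0.1]
grip_width: 0.0386
grasp_force: 0.0
```

Request:
apply_moves(
  moves=[
    [-0.58,-0.98,0,0,0,0,0],
    [-0.58,-0.98,0,0,0,0,0],
    [-0.58,-0.98,0,0,0,0,0],
    [-0.58,-0.98,0,0,0,0,0],
    [-0.58,-0.98,0,0,0,0,0],
  ],
)

```text
time_s: 2.3
tool_pos: [0.5028, 0.2254, 0.2228]
tool_rot: [-179.9, 0.1, -178.7]
force: [0.4, -0.5, -0.5]
grip_width: 0.0024
grasp_force: 0.0
```

Request:
apply_moves(
  moves=[
    [0,-1,0,0,0,0,0],
    [0,-1,0,0,0,0,0],
    [0,-1,0,0,0,0,0],
    [0,-1,0,0,0,0,0],
  ],
)

```text
time_s: 2.7
tool_pos: [0.5061, 0.0284, 0.2227]
tool_rot: [180.0, 0.0, -178.4]
force: [1.2, -0.1, -0.2]
grip_width: 0.0008
grasp_force: 0.0
```

Request:
apply_moves(
  moves=[
    [0,-1,0,0,0,0,0],
    [0,-1,0,0,0,0,0],
    [0,-1,0,0,0,0,0],
    [0,-1,0,0,0,0,0],
    [0,-1,0,0,0,0,0],
    [0,-1,0,0,0,0,0],
  ],
)

```text
time_s: 3.3
tool_pos: [0.5115, -0.1713, 0.2225]
tool_rot: [180.0, 0.0, -178.6]
force: [-0.5, 1.5, 0.3]
grip_width: 0.0005
grasp_force: 0.0
```

Request:
apply_moves(
  moves=[
    [0,-0.05,1,0,0,0,0],
    [0,-0.05,1,0,0,0,0],
    [0,-0.05,1,0,0,0,0],
    [0,-0.05,1,0,0,0,0],
    [0,-0.05,1,0,0,0,0],
  ],
)

```text
time_s: 3.8
tool_pos: [0.5062, -0.177, 0.0158]
tool_rot: [179.8, -0.8, -178.4]
force: [-1.0, 1.4, -1.0]
grip_width: 0.0007
grasp_force: 0.0
```

```bash
python3 - <<'E'
from h import *
for c in("top","scene"):cv2.imwrite(f"pics/{c}1.png",viewer.read_camera(c)[:,:,::-1])
a=cv2.imread("pics/top1.png")[120:220,310:435];b=cv2.imread("pics/scene1.png")[210:310,160:285]
cv2.imwrite("pics/m1.png",cv2.resize(np.hstack([a,b]),None,fx=3.2,fy=3.2,interpolation=2))
o=env.get_obs();print(o["tool_pos"],o["tool_rot"],o["force"])
E
```

```text
[ 0.51165859 -0.1795311   0.02236971] [ 1.79942902e+02 -8.91270654e-02 -1.78414333e+02] [0.01276104 0.10587009 1.37598766]
```

View pics/m1.png

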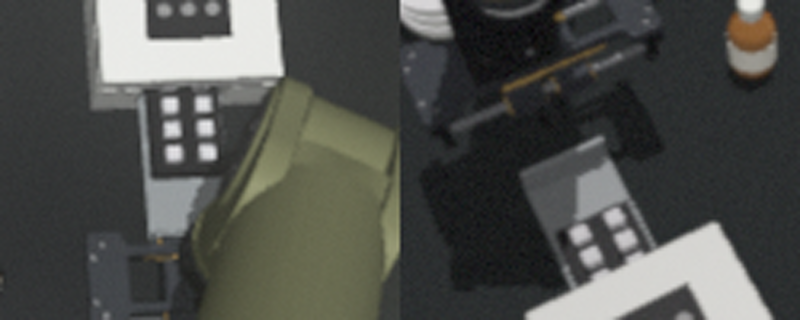

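Request:
apply_moves(
  moves=[
    [-0.06,0,0,0,0,0,0],
    [-0.12,0,0,0,0,0,0],
    [-0.18,0,0,0,0,0,0],
    [-0.23,0,0,0,0,0,0],
    [-0.28,0,0,0,0,0,0],
    [-0.33,0,0,0,0,0,0],
    [-0.38,0,0,0,0,0,0],
    [-0.42,0,0,0,0,0,0],
    [-0.45,0,0,0,0,0,0],
    [-0.48,0,0,0,0,0,0],
    [-0.5,0,0,0,0,0,0],
    [-0.51,0,0,0,0,0,0],
    [-0.52,0,0,0,0,0,0],
    [-0.52,0,0,0,0,0,0],
  ],
)

```text
time_s: 5.3
tool_pos: [0.6154, -0.1795, 0.0225]
tool_rot: [-180.0, 0.0, -178.6]
force: [-1.0, -0.6, -0.9]
grip_width: 0.0004
grasp_force: 0.3
```

Creep to the stop while watching the force.

Request:
apply_moves(
  moves=[
    [-0.01,0,0,0,0,0,0],
    [-0.02,0,0,0,0,0,0],
    [-0.03,0,0,0,0,0,0],
    [-0.03,0,0,0,0,0,0],
  ],
)

```text
time_s: 5.7
tool_pos: [0.621, -0.1794, 0.0225]
tool_rot: [180.0, -0.0, -178.6]
force: [-1.9, 0.7, 1.1]
grip_width: 0.0004
grasp_force: 1.2
```

Request:
apply_moves(
  moves=[
    [-0.01,0,0,0,0,0,0],
    [-0.015,0,0,0,0,0,0],
    [-0.015,0,0,0,0,0,0],
  ],
)

```text
time_s: 6.0
tool_pos: [0.6211, -0.1794, 0.0224]
tool_rot: [179.9, -0.4, -178.6]
force: [-9.9, 1.3, 7.3]
grip_width: 0.0005
grasp_force: 4.9
```

Request:
apply_moves(
  moves=[
    [-0.01,0,0,0,0,0,0],
    [-0.015,0,0,0,0,0,0],
    [-0.015,0,0,0,0,0,0],
  ],
)

```text
time_s: 6.3
tool_pos: [0.6211, -0.1794, 0.0224]
tool_rot: [179.8, -0.7, -178.7]
force: [-17.8, 3.4, 13.8]
grip_width: -0.0001
grasp_force: 8.7
```

Request:
apply_moves(
  moves=[
    [0.05,0,0,0,0,0,0],
    [0.15,0,0,0,0,0,0],
    [0.35,0,0,0,0,0,0],
    [0.35,0,0,0,0,0,0],
    [0.35,0,-0.3,0,0,0,0],
    [0.35,0,-0.6,0,0,0,0],
    [0.35,0,-0.8,0,0,0,0],
    [0.35,0,-0.8,0,0,0,0],
    [0.35,0,-0.8,0,0,0,0],
  ],
)

```text
time_s: 7.2
tool_pos: [0.5596, -0.1817, 0.1857]
tool_rot: [-179.9, 0.4, -178.6]
force: [-0.5, -0.8, 0.0]
grip_width: 0.0003
grasp_force: 0.0
```

```bash
python3 - <<'E'
from h import *
for c in("top","scene"):cv2.imwrite(f"pics/{c}2.png",viewer.read_camera(c)[:,:,::-1])
a=cv2.imread("pics/top2.png")[110:230,185:435];b=cv2.imread("pics/scene2.png")[190:310,160:410]
cv2.imwrite("pics/m2.png",cv2.resize(np.vstack([a,b]),None,fx=2.5,fy=2.5,interpolation=2))
o=env.get_obs();print(o["tool_pos"],o["tool_rot"],o["force"])
E
```

```text
[ 0.55702476 -0.18067371  0.18153399] [ 1.7998183e+02 -1.9839695e-02 -1.7861003e+02] [ 0.02919573  0.05324326 -0.3189455 ]
```

View pics/m2.png

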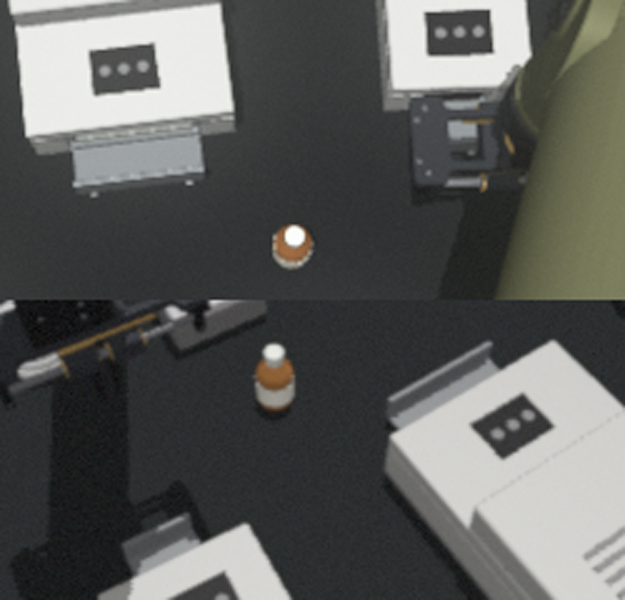

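Request:
apply_moves(
  moves=[
    [0,0.9,0,0,0,-0.058,0],
    [0,0.9,0,0,0,-0.058,0],
    [0,0.9,0,0,0,-0.058,0],
    [0,0.9,0,0,0,-0.058,0],
    [0,0.9,0,0,0,-0.058,0],
    [0,0.9,0,0,0,-0.058,0],
  ],
)

```text
time_s: 7.9
tool_pos: [0.5518, -0.0005, 0.1803]
tool_rot: [-180.0, -0.2, -173.5]
force: [0.1, 0.1, 0.1]
grip_width: 0.0007
grasp_force: 0.0
```

```bash
cat >> h.py <<'E'
def shift(target):
    o=env.get_obs(); r=R.from_euler("xyz",o["tool_rot"],degrees=True)
    print(o["tool_pos"].round(4),o["tool_rot"].round(2),(r.inv().apply(np.array(target)-o["tool_pos"])/.2).round(3))
E
python3 -c "
from h import *
shift([.6214,.1674,.12])"
```

```text
[ 5.518e-01 -5.000e-04  1.803e-01] [-179.95   -0.2  -173.51] [-0.442  0.795  0.3  ]
```

Request:
apply_moves(
  moves=[
    [-0.44,0.795,0,0,0,0,0],
    [-0.44,0.795,0,0,0,0,0],
    [-0.44,0.795,0,0,0,0,0],
    [-0.44,0.795,0,0,0,0,0],
    [-0.44,0.795,0.3,0,0,0,0],
    [-0.44,0.795,0.3,0,0,0,0],
    [-0.44,0.795,0.3,0,0,0,0],
    [-0.44,0.795,0.3,0,0,0,0],
  ],
)

```text
time_s: 8.7
tool_pos: [0.6235, 0.1645, 0.1235]
tool_rot: [-180.0, 0.0, -173.8]
force: [-0.4, 0.3, 0.1]
grip_width: 0.0004
grasp_force: 0.0
```

```bash
python3 - <<'E'
from h import *
for c in("top","scene"):cv2.imwrite(f"pics/{c}3.png",viewer.read_camera(c)[:,:,::-1])
a=cv2.imread("pics/top3.png")[120:220,185:310];b=cv2.imread("pics/scene3.png")[150:250,290:415]
cv2.imwrite("pics/m3.png",cv2.resize(np.hstack([a,b]),None,fx=3.2,fy=3.2,interpolation=2))
shift([.6214,.1674,.024])
print(proj("scene",env.get_obs()["tool_pos"]),proj("top",env.get_obs()["tool_pos"]))
E
```

```text
[0.6241 0.1656 0.1248] [ 179.98    0.19 -173.75] [0.014 0.01  0.504]
[[344.98536988 205.94313113]] [[235.56052404 160.8428848 ]]
```

View pics/m3.png

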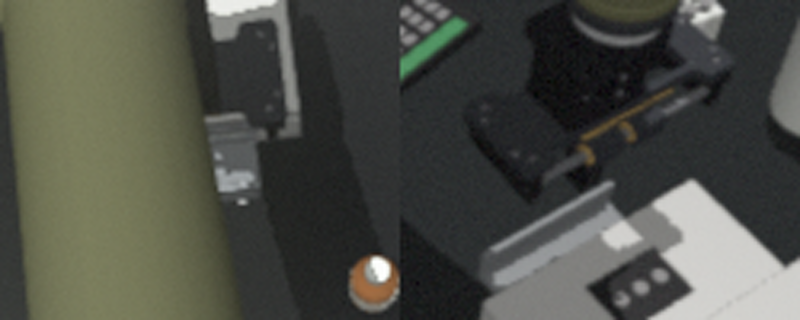

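Request:
apply_moves(
  moves=[
    [0.014,0,0.1,0,0,0,0],
    [0.014,0,0.2,0,0,0,0],
    [0.014,0,0.28,0,0,0,0],
    [0.014,0,0.34,0,0,0,0],
    [0.014,0,0.4,0,0,0,0],
    [0.014,0,0.43,0,0,0,0],
    [0.014,0,0.46,0,0,0,0],
    [0.014,0,0.48,0,0,0,0],
    [0.014,0,0.49,0,0,0,0],
    [0.014,0,0.49,0,0,0,0],
  ],
)

```text
time_s: 9.8
tool_pos: [0.6199, 0.1666, 0.0246]
tool_rot: [180.0, 0.0, -173.6]
force: [0.0, -0.2, 0.1]
grip_width: 0.0004
grasp_force: 0.0
```

Request:
apply_moves(
  moves=[
    [0.02,0,0,0,0,0,0],
    [0.04,0,0,0,0,0,0],
    [0.06,0,0,0,0,0,0],
    [0.08,0,0,0,0,0,0],
    [0.1,0,0,0,0,0,0],
    [0.13,0,0,0,0,0,0],
    [0.16,0,0,0,0,0,0],
    [0.19,0,0,0,0,0,0],
    [0.22,0,0,0,0,0,0],
    [0.25,0,0,0,0,0,0],
    [0.28,0,0,0,0,0,0],
    [0.31,0,0,0,0,0,0],
    [0.34,0,0,0,0,0,0],
    [0.37,0,0,0,0,0,0],
    [0.4,0,0,0,0,0,0],
    [0.43,0,0,0,0,0,0],
    [0.46,0,0,0,0,0,0],
    [0.48,0,0,0,0,0,0],
    [0.5,0,0,0,0,0,0],
    [0.5,0,0,0,0,0,0],
  ],
)

```text
time_s: 11.8
tool_pos: [0.5193, 0.1556, 0.0243]
tool_rot: [180.0, -0.1, -173.6]
force: [-0.8, 0.3, 0.5]
grip_width: 0.0004
grasp_force: 0.0
```

Request:
apply_moves(
  moves=[
    [0.01,0,0,0,0,0,0],
    [0.02,0,0,0,0,0,0],
    [0.03,0,0,0,0,0,0],
    [0.04,0,0,0,0,0,0],
    [0.05,0,0,0,0,0,0],
    [0.05,0,0,0,0,0,0],
  ],
)

```text
time_s: 12.4
tool_pos: [0.5101, 0.1544, 0.0246]
tool_rot: [180.0, -0.0, -173.6]
force: [0.2, -0.2, -0.8]
grip_width: 0.0003
grasp_force: 0.2
```

Request:
apply_moves(
  moves=[
    [0.01,0,0,0,0,0,0],
    [0.02,0,0,0,0,0,0],
    [0.03,0,0,0,0,0,0],
    [0.04,0,0,0,0,0,0],
    [0.04,0,0,0,0,0,0],
  ],
)

```text
time_s: 12.9
tool_pos: [0.5069, 0.154, 0.0253]
tool_rot: [180.0, 0.6, -173.6]
force: [11.3, 2.8, -8.6]
grip_width: 0.0003
grasp_force: 5.8
```

Request:
apply_moves(
  moves=[
    [0.01,0,0,0,0,0,0],
    [0.02,0,0,0,0,0,0],
    [0.02,0,0,0,0,0,0],
  ],
)

```text
time_s: 13.2
tool_pos: [0.5069, 0.1539, 0.0261]
tool_rot: [179.9, 1.0, -173.7]
force: [20.6, 3.3, -15.2]
grip_width: 0.0006
grasp_force: 10.0
```

Request:
apply_moves(
  moves=[
    [-0.03,0,0,0,0,0,0],
    [-0.06,0,0,0,0,0,0],
    [-0.08,0,0,0,0,0,0],
    [-0.08,0,0,0,0,0,0],
  ],
)

```text
time_s: 13.6
tool_pos: [0.5143, 0.1546, 0.0243]
tool_rot: [-180.0, -0.1, -173.6]
force: [-0.5, 0.3, -0.9]
grip_width: 0.0004
grasp_force: 0.0
```

Now up, then away toward the start side.

Request:
apply_moves(
  moves=[
    [0,0,-0.1,0,0,0,0],
    [0,0,-0.3,0,0,0,0],
    [0,0,-0.6,0,0,0,0],
    [0,0,-1,0,0,0,0],
    [0,0,-1,0,0,0,0],
    [0,0,-1,0,0,0,0],
    [0,0,-1,0,0,0,0],
  ],
)

```text
time_s: 14.3
tool_pos: [0.5144, 0.1548, 0.2252]
tool_rot: [180.0, 0.1, -173.6]
force: [-0.6, -0.2, -0.6]
grip_width: 0.0008
grasp_force: 0.0
```

Request:
apply_moves(
  moves=[
    [0.55,0.95,-0.2,0,0,0,0],
    [0.55,0.95,-0.2,0,0,0,0],
    [0.55,0.95,-0.2,0,0,0,0],
    [0.55,0.95,-0.2,0,0,0,0],
    [0.55,0.95,-0.2,0,0,0,0],
    [0.55,0.95,-0.2,0,0,0,0],
    [0.55,0.95,-0.2,0,0,0,0],
    [0.55,0.95,-0.2,0,0,0,0],
  ],
)

```text
time_s: 15.1
tool_pos: [0.3847, 0.3295, 0.2631]
tool_rot: [-179.9, -0.1, -173.8]
force: [0.1, 0.2, -0.0]
grip_width: 0.0007
grasp_force: 0.0
```

```bash
python3 - <<'E'
from h import *
for c in("top","scene"):cv2.imwrite(f"pics/{c}4.png",viewer.read_camera(c)[:,:,::-1])
a=cv2.imread("pics/top4.png")[100:300,175:435];b=cv2.imread("pics/scene4.png")[130:330,160:420]
cv2.imwrite("pics/m4.png",np.hstack([cv2.resize(x,None,fx=1.53,fy=1.53,interpolation=2) for x in(a,b)]))
d=[cv2.imread("pics/top4.png")[140:240,185:310],cv2.imread("pics/scene4.png")[170:270,270:395]]
cv2.imwrite("pics/m5.png",np.vstack([cv2.imread("pics/m4.png"),np.pad(cv2.resize(np.hstack(d),None,fx=2.8,fy=2.8,interpolation=2),((0,0),(0,96),(0,0)))]))
print(cv2.imread("pics/m5.png").shape,env.get_obs()["tool_pos"])
E
```

```text
(586, 796, 3) [0.38487732 0.32974251 0.26372743]
```

View pics/m5.png

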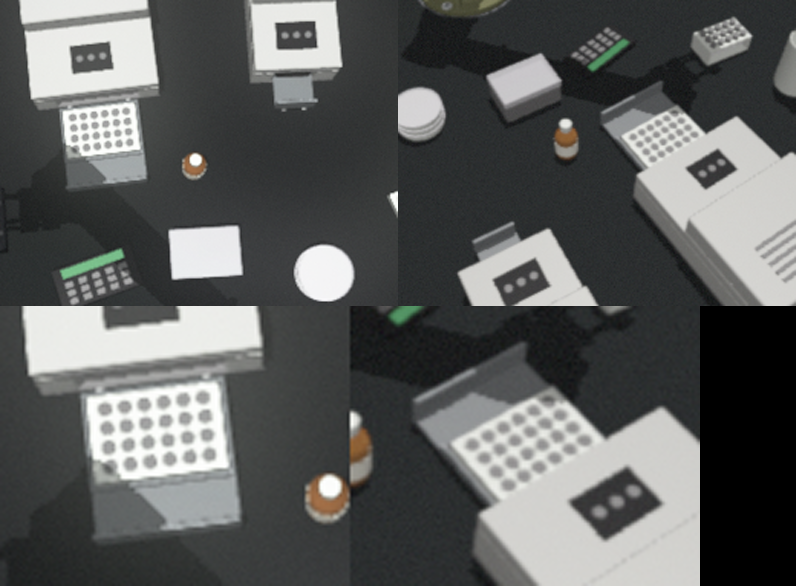

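The picture shows the wide carrier fully drawn out, with the plate level in its pocket at about (155,430) in the enlarged crop. The narrow carrier is home, and the bystanders and the bottle stand where they were. Both carriers met their hard stops at about 20 N, within 2–3 mm of where I had worked out they would be.

```bash
python3 -c "
from h import *
print(env.sign_off())"
```

```text
the job is handed in; nothing more can be done
None
```

The job is handed in: the narrow cuvette carrier was pushed home first, then the wide carrier was drawn out to its stop with the plate seated, and the arm finished clear of everything (about 15 s of the 50 s used; the hand-in returned no verdict).

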